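# Line up the solder reels by size in the bench tray

## Robot

A 6-joint arm with a two-finger parallel gripper is mounted at the origin on the work surface. World frame = base frame: x ahead of the robot, y to its left, z up, the work surface at z = 0. Lengths are in m, angles in rad, forces in N, time in s.
With the tool pointing down it reaches from about 0.35 to 0.975 m from the base axis. Payload 4.9 kg.
Tool frame: the origin (TCP) lies on the centre line of the jaws, within the pads' length; the fingertips stand 25 mm ahead of it and the grasp point (between the pads) lies 6 mm ahead of it; z points along the fingers, y is the line along which they close (so a half turn about z gives the same grasp; the last joint's range is limited). The gripper opens to 85 mm and grips with 20 to 120 N. Pads are 22 mm wide; open, the fingers measure 114 mm over their backs; the gripper's body (76 mm by 85 mm) begins 54 mm behind the grasp point. The pads swing forward as they close: fully open they stand 13 mm farther back than shut.
Start: joints at [-1.223, 0.053, 1.613, -0, 1.476, -0.119], TCP at [0.281, -0.558, 0.256] pointing down, gripper open.
Joint ranges: [-3.01, 3.01], [-1.01, 2.22], [0.06, 2.58], [-1.02, 4.17], [0.09, 2.62], [-3.14, 3.14]. Speed limits (rad/s): [2.57, 2.57, 3.14, 3.14, 3.14, 3.14].

## Interface

Orientations are given as a unit quaternion [w, x, y, z].
In Python, from plant import state, grab_frame, get_calibration, job gives the robot as it stands. The module is installed in compiled form; this text tells all that it offers.
- The arm moves only by the tool move_arm, never from a script. Its argument "targets" is a list that holds one entry, the list of rows, each a list of 5 numbers: the opening in per cent of the stroke, from 0 (shut) to 100 (fully open), then the shift along the tool's x, y, z as a fraction of full scale, then the turn about the tool's z as a fraction of full scale. A call has 1 to 5 rows; each row shifts and turns the commanded pose from where the row before left it, along the tool's axes as they then stand; what a row does not reach is not made up. Full scale, the value 1, is 0.6 m for a shift and 6 degrees for a turn. A row lasts 1/12 s, in which the tool goes at most 41.7 mm and 7.16 degrees, less where a joint would pass 70% of its speed; a pose out of reach is approached as far as the arm can. A call with a number of a shift or a turn outside -1 to 1 is refused whole. A call with a gripper value outside its range is refused whole. The fingers move at their own pace and stop on an object; the grip force is fixed at half the most. Time passes only in rows, so rows that do not move let the fingers close. It gives the time, the measured TCP pose, the force, the opening and the grip force at its end, in the units of the state.
- state(): the state, without advancing time (a new reading comes with each control period).
- grab_frame(name): name is "scene" or "side" or "wrist"; returns the picture (384x512x3 uint8, red, green, blue); there is no depth.
- get_calibration(name): a dict with "vertical_fov" (degrees; the focal length in pixels is half the picture's height over the tangent of half this angle, whatever the lens; pixels are square), "cx", "cy" (the principal point, pixels), "dist_coeffs" ([k1, k2, p1, p2, k3] as OpenCV has them; the pictures are not rectified), "R" (3x3) and "t" (3): a world point X has camera coordinates R X + t. Camera axes: x right, y down, z forward; pixel columns grow to the right and rows downward; lengths in m; the calibration is good to about 2 mm. A picture is of the moment at which its call begins: read the wrist's pose just before it. get_calibration takes no time and is no camera call; for the wrist camera it gives the pose at the moment of the call.
- job.job_done(): hands the job in; it is judged then, once.
The state is a dict: "time": time; "joint_pos": joint angles; "joint_vel": joint speeds; "joint_efforts": joint torques, N m; "tool_pos": TCP position; "tool_rot": TCP orientation; "contact_force": force on the tool from outside, world axes, zero at the start; "ft_torque": the same for the moment, N m; "gripper_width": opening from 0.0 (shut) to 1.0 (fully open); "grasp_force": force on a finger pad.
Only numpy, scipy, OpenCV 4.12 (cv2) and the standard library are available. Lean on these libraries where they do the work, as an engineer would, in place of code of your own. Each camera call takes 0.05 s, during which the arm holds its last target. There are 200 camera calls.

## Task

Tidy the four solder reels into the divided tray, one upright in each cell, lined up in order of size: the largest in the cell next to the soldering iron stand, getting smaller one by one towards the other end. Do not knock any reel over, and leave the tin, the jar of brass wool and the screwdriver where they are.

Things in the scene. Friction and masses are not known exactly. Their poses are not given: they have to be found in the camera images.
- reel_a_center (a point): The smallest of four solder reels: an upright cylinder 34 mm across and 48 mm tall (solid, full outline along its whole height), grey solder wound between two red plastic flanges, black hub dot on top. Stands upright on the table at the start. This point is its centre, half-way up (24 mm above its underside); z is its own axis.
- reel_b_center (a point): The second smallest of four solder reels: an upright cylinder 42 mm across and 58 mm tall (solid, full outline along its whole height), grey solder wound between two red plastic flanges, black hub dot on top. Stands upright on the table at the start. This point is its centre, half-way up (29 mm above its underside); z is its own axis.
- reel_c_center (a point): The second largest of four solder reels: an upright cylinder 50 mm across and 68 mm tall (solid, full outline along its whole height), grey solder wound between two red plastic flanges, black hub dot on top. Stands upright on the table at the start. This point is its centre, half-way up (34 mm above its underside); z is its own axis.
- reel_d_center (a point): The largest of four solder reels: an upright cylinder 58 mm across and 78 mm tall (solid, full outline along its whole height), grey solder wound between two red plastic flanges, black hub dot on top. Stands upright on the table at the start. This point is its centre, half-way up (39 mm above its underside); z is its own axis.
- tray: Grey plastic tray fixed to the table, with four equal open cells in one straight row. 84 mm (its x) by 324 mm (its y, along the row), 18 mm high over all; outer walls and dividers 4 mm thick and all 18 mm high, floor 4 mm thick. Origin: centre of its underside, at table height. Cell centres lie on its y axis at y = -120, -40, +40 and +120 mm; each cell is 76 mm by 76 mm inside. The tray's yaw varies (within about 0.2 rad).
- iron_stand: Soldering iron stand, fixed, just past one end of the tray's row (either end): dark steel base 85 x 75 x 22 mm with a yellow sponge and a wire coil that holds a blue-handled iron leaning away from the robot, about 190 mm high and reaching about 110 mm from the origin along its own +x. Origin: centre of the base's underside. It marks the end of the row where the largest reel goes.
- wool_jar: Bystander, loose: low greenish glass jar of brass wool, 72 mm across, 45 mm high, just past the other end of the tray. Origin: centre of its underside.
- tin: Bystander, loose: upright metal can 66 mm across, 100 mm high, with a white paper label, standing among the reels. Origin: centre of its underside.
- screwdriver: Bystander, loose: screwdriver 170 mm long lying on the table at the robot's left, beside the outermost reel place, pointing about away from the robot. Origin: under its middle; x along its length, tip at +x.

How it is judged:
By the outcome, as a careful person would: the job done as asked, in the order asked, and still so for the second after the job is handed in, with the robot touching nothing.
It also fails if it takes over 102 s, if anything falls off the work surface, if the arm or the gripper's body presses on something with over 40 N, if the wrist force passes 120 N, or if a joint passes its speed limit or range.

## Working session

There is one attempt and no reset: what is moved stays moved. The work goes in short steps, Python scripts to look and compute and a tool call to move; the robot and the scene stay as the last step left them, time stands still between calls to the robot, and variables do not carry over. Pictures are saved under pics/ and viewed, at most 14 in all, crops included, and the job is handed in when it is done.

Besides the shell and the picture viewer there is one more tool, called after "Request:" as name([rows], argument=value, ...), one row to a line, values as JSON. move_arm: Moves the arm, as the interface text tells. Shift numbers are shares of 0.6 m and turn numbers shares of 6 degrees, none past 1 either way. Its arguments: {"type":"object","properties":{"targets":{"type":"array"}},"required":["targets"]}

```bash
mkdir -p pics; python3 - <<'E'
from plant import *
import cv2
for n in("scene","side"):
    f=grab_frame(n); cv2.imwrite(f"pics/{n}0.png",f[:,:,::-1]); c=get_calibration(n); print(n,c)
s=state();print(s)
E
```

```text
scene {'vertical_fov': 45.92222402626376, 'cx': 259.2284996007261, 'cy': 191.95621037604093, 'dist_coeffs': array([0.00424521, 0.        , 0.        , 0.        , 0.        ]), 'R': array([[ 0.00472742,  0.99990729,  0.01276925],
       [ 0.64577105,  0.00669714, -0.76350174],
       [-0.76351647,  0.01185541, -0.64567952]]), 't': array([-0.06303145, -0.31438296,  1.87892606])}
side {'vertical_fov': 43.807889054730296, 'cx': 253.50223811154342, 'cy': 187.33005649079504, 'dist_coeffs': array([-0.07928524,  0.        ,  0.        ,  0.        ,  0.        ]), 'R': array([[-0.99746692, -0.06991897,  0.01307966],
       [-0.05066354,  0.56926037, -0.82059481],
       [ 0.04992942, -0.81917884, -0.57136073]]), 't': array([0.55088643, 0.04659425, 1.44814062])}
{'time': 0.1, 'joint_pos': array([-1.22300847e+00,  5.33063165e-02,  1.61417083e+00,  1.83672483e-06,
        1.47600475e+00, -1.18992332e-01]), 'joint_vel': array([-0.00101511, -0.00060955, -0.00165523,  0.00038202, -0.0016169 ,
        0.00076938]), 'joint_efforts': array([-4.27142584e-05, -3.94905066e+01, -3.71363354e+01, -1.98153143e-04,
        3.87524982e-03, -3.21674668e-05]), 'tool_pos': array([ 0.2810835 , -0.55764   ,  0.25516788]), 'tool_rot': array([-9.38551382e-04,  9.72887522e-01,  2.31276840e-01, -1.06918842e-04]), 'contact_force': array([ 0.0817194 , -0.8731454 , -0.32837595]), 'ft_torque': array([-0.00031508, -0.00492948,  0.01397248]), 'grasp_force': 0.0, 'gripper_width': 0.9991604480081976}
```

View pics/scene0.png

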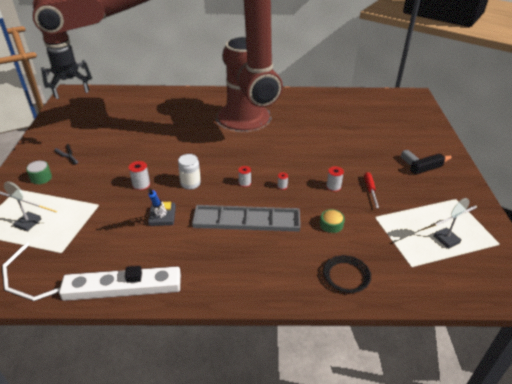

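View pics/side0.png

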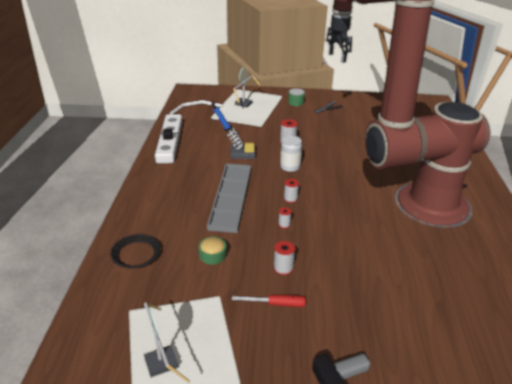

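The scene view shows the reels at about (139,175), (245,176), (283,181) and (335,178), and the tin at (189,171). The tray is at (247,217), with the stand at its left end (-y) and the jar at (331,220). Next I'll measure these.

```bash
cat > h.py <<'E'
from plant import *
import cv2, numpy as np
def K(c):
    f=192/np.tan(np.radians(c["vertical_fov"])/2)
    return np.array([[f,0,c["cx"]],[0,f,c["cy"]],[0,0,1]])
def ray(c,px,z):
    p=np.atleast_2d(np.array(px,float))
    u=cv2.undistortPoints(p[:,None],K(c),np.array(c["dist_coeffs"]))[:,0]
    d=np.c_[u,np.ones(len(u))]@c["R"]; o=-c["R"].T@c["t"]
    return o+d*((z-o[2])/d[:,2])[:,None]
def redmask(f):
    h=cv2.cvtColor(f,cv2.COLOR_RGB2HSV)
    return (((h[...,0]<8)|(h[...,0]>172))&(h[...,1]>150)&(h[...,2]>110)).astype(np.uint8)
E
python3 - <<'E'
from h import *
for n in("scene","side"):
    f=cv2.imread(f"pics/{n}0.png")[:,:,::-1].copy(); c=get_calibration(n)
    k,l,s,ce=cv2.connectedComponentsWithStats(redmask(f))
    for i in range(1,k):
        x,y,w,h,a=s[i]
        if a<15 or (n=="scene" and y<150) or (n=="side" and y<110): continue
        q=ray(c,[[x,y+h/2],[x+w,y+h/2],ce[i]],.063)
        print(n,s[i],"w",np.round(np.linalg.norm(q[1]-q[0]),4),"z48..78",[np.round(ray(c,ce[i],z)[0,:2],3).tolist() for z in(.048,.058,.068,.078)])
    h=cv2.cvtColor(f,cv2.COLOR_RGB2HSV)
    if n=="scene":
        m=((h[...,1]<60)&(h[...,2]>60)).astype(np.uint8); m[:200]=0;m[240:]=0;m[:,:185]=0;m[:,310:]=0
        m=cv2.morphologyEx(m,cv2.MORPH_CLOSE,np.ones((5,5)))
        cs,_=cv2.findContours(m,0,2); C=max(cs,key=cv2.contourArea)
        ap=cv2.approxPolyDP(C,6,True)[:,0]; print(ap.tolist()); print(np.round(ray(c,ap,.018),3))
        cx=lambda px,z:print(px,np.round(ray(c,[px],z)[0],3))
        cx((189,158),.1); cx((331,217),.045); cx((160,215),.022)
w=get_calibration("wrist"); print(w); 
E
```

```text
scene [128 160  20  12 165] w 0.066 z48..78 [[0.408, -0.352], [0.422, -0.348], [0.435, -0.344], [0.448, -0.339]]
scene [238 165  14   9  91] w 0.0462 z48..78 [[0.423, 0.01], [0.436, 0.011], [0.449, 0.011], [0.463, 0.011]]
scene [328 166  17  10 125] w 0.0564 z48..78 [[0.427, 0.318], [0.44, 0.315], [0.454, 0.312], [0.467, 0.309]]
scene [277 171  12   8  66] w 0.0392 z48..78 [[0.454, 0.137], [0.467, 0.136], [0.48, 0.135], [0.492, 0.134]]
scene [365 171  11  21 113] w 0.0355 z48..78 [[0.48, 0.425], [0.493, 0.421], [0.505, 0.417], [0.518, 0.413]]
[[194, 227], [298, 230], [299, 210], [197, 205]]
[[ 0.672 -0.135  0.018]
 [ 0.682  0.175  0.018]
 [ 0.594  0.184  0.018]
 [ 0.573 -0.136  0.018]]
(189, 158) [ 0.435 -0.17   0.1  ]
(331, 217) [0.653 0.274 0.045]
(160, 215) [ 0.624 -0.243  0.022]
side [280 119  18   7  96] w 0.0657 z48..78 [[0.449, -0.399], [0.449, -0.379], [0.449, -0.359], [0.45, -0.34]]
side [284 178  16   8  92] w 0.0477 z48..78 [[0.438, -0.004], [0.439, 0.011], [0.439, 0.026], [0.44, 0.041]]
side [278 207  14   7  74] w 0.0383 z48..78 [[0.456, 0.139], [0.456, 0.152], [0.456, 0.165], [0.457, 0.178]]
side [274 240  21  14 207] w 0.0521 z48..78 [[0.455, 0.291], [0.455, 0.302], [0.455, 0.313], [0.456, 0.325]]
side [268 294  38  14 424] w 0.0831 z48..78 [[0.446, 0.47], [0.446, 0.479], [0.446, 0.488], [0.447, 0.497]]
{'vertical_fov': 59.796232244482795, 'cx': 254.77320724616266, 'cy': 188.122109652827, 'dist_coeffs': array([-0.04356534,  0.        ,  0.        ,  0.        ,  0.        ]), 'R': array([[ 0.45041471, -0.89281789, -0.00167222],
       [-0.85940648, -0.43406517,  0.27019977],
       [-0.24196505, -0.12026484, -0.96280283]]), 't': array([-0.62459051, -0.03524946,  0.37842821])}
```

Request:
move_arm([
  [[100,0,0,0,-1],[100,0,0,0,-1],[100,0,0,0,-1],[100,0,0,0,-1],[100,0,0,0,-1]],
])

```text
time: 0.52
tool_pos: [0.2812, -0.5578, 0.2555]
tool_rot: [-0.001, 0.879, 0.477, 0.0]
contact_force: [0.4, -0.3, -0.0]
gripper_width: 0.997
grasp_force: 0.0
```

Request:
move_arm([
  [[100,0,0,0,-1],[100,0,0,0,-1],[100,0,0,0,-1],[100,0,0,0,-1],[100,0,0,0,-1]],
])

```text
time: 0.93
tool_pos: [0.2811, -0.5578, 0.2556]
tool_rot: [-0.001, 0.725, 0.689, 0.0]
contact_force: [0.1, -0.1, -0.5]
gripper_width: 1.001
grasp_force: 0.0
```

Request:
move_arm([
  [[100,0,0,0,-0.55],[100,0.05,0.04,0,0],[100,0.05,0.04,0,0],[100,0.05,0.04,0,0],[100,0.05,0.04,0,0]],
])

```text
time: 1.35
tool_pos: [0.3776, -0.4366, 0.2556]
tool_rot: [-0.001, 0.707, 0.707, 0.0]
contact_force: [0.9, -0.2, 0.4]
gripper_width: 0.999
grasp_force: 0.0
```

Request:
move_arm([
  [[100,0.05,0.04,0,0],[100,0.05,0.04,0,0],[100,0.05,0.03,0,0],[100,0,0,0,0],[100,0,0,0,0]],
])

```text
time: 1.77
tool_pos: [0.4437, -0.3465, 0.2558]
tool_rot: [-0.0, 0.706, 0.709, -0.0]
contact_force: [-0.1, -0.5, 0.1]
gripper_width: 0.998
grasp_force: 0.0
```

```bash
cat > look.py <<'E'
from h import *
import sys
# usage: look.py name ztop
s=state(); c=get_calibration("wrist"); f=grab_frame("wrist")
if sys.argv[1]!="-": cv2.imwrite(f"pics/{sys.argv[1]}.png",f[:,:,::-1])
print("t",round(s["time"],2),"tcp",np.round(s["tool_pos"],4),np.round(s["tool_rot"],3),"cam",np.round(-c["R"].T@c["t"],3))
z=float(sys.argv[2])
k,l,st,ce=cv2.connectedComponentsWithStats(cv2.morphologyEx(redmask(f),cv2.MORPH_CLOSE,np.ones((3,3))))
for i in range(1,k):
    if st[i][4]<150: continue
    C=max(cv2.findContours((l==i).astype(np.uint8),0,2)[0],key=cv2.contourArea)
    (x,y),r=cv2.minEnclosingCircle(C); e=cv2.fitEllipse(cv2.convexHull(C))
    q=ray(c,[e[0],(e[0][0]-e[1][1]/2,e[0][1]),(e[0][0]+e[1][1]/2,e[0][1])],z)
    print(st[i],"ell",np.round(e[0],1),np.round(e[1],1),"pos",np.round(q[0],4),"dia",round(float(np.linalg.norm(q[2]-q[1])),4),"d(tool x=dy,y=dx) units",np.round((q[0,1]-s["tool_pos"][1])/.6,4),np.round((q[0,0]-s["tool_pos"][0])/.6,4))
E
python3 look.py w1 .078
```

```text
t 1.77 tcp [ 0.4437 -0.3465  0.2558] [-0.     0.706  0.709 -0.   ] cam [ 0.444 -0.278  0.373]
[ 230  129   65   63 2783] ell [261.9 159.4] [63.7 64.8] pos [ 0.4503 -0.3347  0.078 ] dia 0.0582 d(tool x=dy,y=dx) units 0.0198 0.011
```

View pics/w1.png

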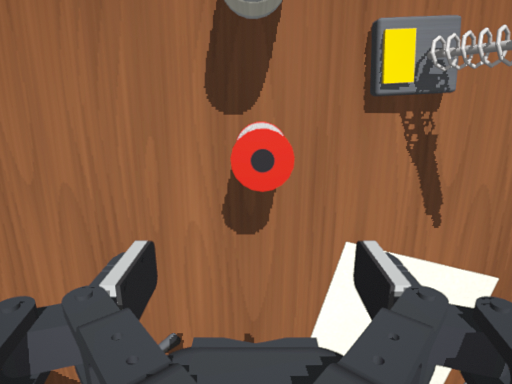

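D's top shows at (262,159) with a diameter of 58 mm, which confirms it is the largest. The tin is above it at (252,5) and the stand base is at (418,55). I'll descend and grip.

Request:
move_arm([
  [[100,0.02,0.011,0.03,0],[100,0,0,0.06,0],[100,0,0,0.06,0],[100,0,0,0.06,0],[100,0,0,0.06,0]],
])

```text
time: 2.23
tool_pos: [0.4487, -0.3374, 0.0928]
tool_rot: [0.0, 0.708, 0.707, -0.0]
contact_force: [0.7, -1.3, -0.9]
gripper_width: 1.0
grasp_force: 0.0
```

Request:
move_arm([
  [[100,0,0,0.053,0],[100,0,0,0,0],[0,0,0,0,0],[0,0,0,0,0],[0,0,0,0,0]],
])

```text
time: 2.65
tool_pos: [0.4508, -0.3381, 0.0659]
tool_rot: [0.002, 0.707, 0.707, -0.0]
contact_force: [0.7, 0.2, -3.7]
gripper_width: 0.668
grasp_force: 64.3
```

Request:
move_arm([
  [[0,0,0,0,0],[0,0,0,0,0],[0,0,0,0,0],[0,0,0,0,0],[0,0,0,0,0]],
])

```text
time: 3.07
tool_pos: [0.4509, -0.3379, 0.0656]
tool_rot: [0.003, 0.707, 0.707, -0.001]
contact_force: [-2.3, -1.3, 7.3]
gripper_width: 0.66
grasp_force: 64.8
```

Request:
move_arm([
  [[0,0,0,-0.03,0],[0,0,0,-0.06,0],[0,0,0,-0.06,0],[0,0,0,-0.06,0],[0,0,0,-0.06,0]],
])

```text
time: 3.48
tool_pos: [0.4493, -0.3352, 0.2256]
tool_rot: [-0.0, 0.707, 0.707, 0.0]
contact_force: [0.6, -0.4, -3.5]
gripper_width: 0.664
grasp_force: 65.5
```

Request:
move_arm([
  [[0,0.03,0,0,0],[0,0.06,0,0,0],[0,0.06,0,0,0],[0,0.06,0,0,0],[0,0.06,0,0,0]],
])

```text
time: 3.9
tool_pos: [0.4488, -0.1721, 0.224]
tool_rot: [-0.0, 0.707, 0.707, 0.0]
contact_force: [0.4, 1.0, -4.6]
gripper_width: 0.665
grasp_force: 65.7
```

Request:
move_arm([
  [[0,0.06,0.02,0,0],[0,0.06,0.04,0,0],[0,0.01,0.06,0,0],[0,0,0.06,0,0],[0,0,0,0,0]],
])

```text
time: 4.32
tool_pos: [0.5605, -0.0957, 0.2225]
tool_rot: [-0.0, 0.706, 0.709, 0.001]
contact_force: [-2.1, -0.0, -4.1]
gripper_width: 0.661
grasp_force: 66.6
```

```bash
python3 look.py w2 .058
```

```text
t 4.32 tcp [ 0.5605 -0.0957  0.2225] [-0.     0.706  0.709  0.001] cam [ 0.56  -0.028  0.34 ]
[  76   14   52   56 1979] ell [101.3  41.5] [50.6 57. ] pos [0.4385 0.0137 0.058 ] dia 0.0461 d(tool x=dy,y=dx) units 0.1824 -0.2033
[206 163  91  36 254] ell [253.9 213.1] [100.4 102.1] pos [ 0.5603 -0.13    0.058 ] dia 0.0916 d(tool x=dy,y=dx) units -0.0572 -0.0003
[  175   208   160   135 14727] ell [254.4 277.4] [139.6 160.8] pos [ 0.561 -0.195  0.058] dia 0.1535 d(tool x=dy,y=dx) units -0.1655 0.0008
```

View pics/w2.png

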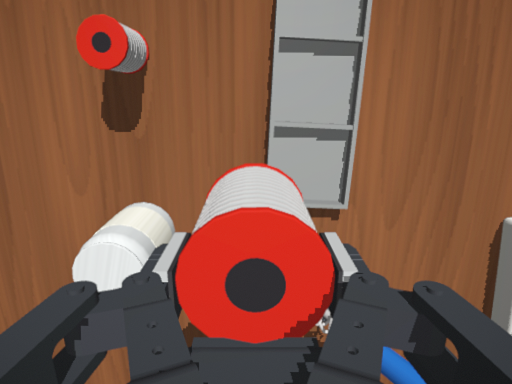

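D is held upright. The tray's lower divider runs from (273,126) to (354,127), the next from (279,38) to (364,41), and the tray's near-right corner is at (348,208). I'll turn these into cell positions.

```bash
python3 - <<'E'
from h import *
c=get_calibration("wrist")
p=ray(c,[(273,126),(354,127),(279,38),(364,41),(348,208)],.018);print(np.round(p,4))
m1=(p[0]+p[1])/2;m2=(p[2]+p[3])/2; v=(m2-m1);print("pitch",np.linalg.norm(v)); v/=np.linalg.norm(v)
print("v",v)
for k,n in zip((-.5,.5,1.5,2.5),"DCBA"): print(n,np.round(m1+v*.08*k,4))
for z in(.12,.15,.19): print(ray(c,[(385,350),(410,365)],z).round(3).tolist())
cs=get_calibration("scene")
for z in(.15,.19): print(ray(cs,[(153,192),(157,207)],z).round(3).tolist())
E
```

```text
[[ 0.5751 -0.0567  0.018 ]
 [ 0.6527 -0.0571  0.018 ]
 [ 0.5791  0.0217  0.018 ]
 [ 0.656   0.02    0.018 ]
 [ 0.6533 -0.139   0.018 ]]
pitch 0.07784372197865365
v [0.04700715 0.99889455 0.        ]
D [ 0.612  -0.0968  0.018 ]
C [ 0.6158 -0.0169  0.018 ]
B [0.6195 0.063  0.018 ]
A [0.6233 0.1429 0.018 ]
[[0.664, -0.225, 0.12], [0.687, -0.241, 0.12]]
[[0.649, -0.198, 0.15], [0.669, -0.212, 0.15]]
[[0.63, -0.163, 0.19], [0.646, -0.173, 0.19]]
[[0.667, -0.24, 0.15], [0.729, -0.218, 0.15]]
[[0.714, -0.226, 0.19], [0.773, -0.205, 0.19]]
```

Request:
move_arm([
  [[0,-0.007,0.05,0,0],[0,0,0.042,0.04,0],[0,0,0,0.06,0],[0,0,0,0.06,0],[0,0,0,0.04,0]],
])

```text
time: 4.78
tool_pos: [0.6093, -0.1008, 0.1006]
tool_rot: [-0.002, 0.707, 0.707, -0.001]
contact_force: [-1.2, 0.2, -5.7]
gripper_width: 0.662
grasp_force: 67.1
```

```bash
python3 look.py w3 .018
```

```text
t 4.78 tcp [ 0.6093 -0.1008  0.1006] [-0.002  0.707  0.707 -0.001] cam [ 0.61  -0.033  0.218]
[  0   0  11  46 155] ell [-4.8 25.5] [26.4 52.9] pos [0.4611 0.0071 0.018 ] dia 0.032 d(tool x=dy,y=dx) units 0.1798 -0.247
[211 164  86  25 182] ell [254.1 205.8] [85.2 95. ] pos [ 0.6088 -0.1005  0.018 ] dia 0.0601 d(tool x=dy,y=dx) units 0.0006 -0.0009
[  175   207   160   136 14744] ell [254.5 277.3] [139.7 160.8] pos [ 0.6091 -0.1514  0.018 ] dia 0.1089 d(tool x=dy,y=dx) units -0.0844 -0.0005
```

View pics/w3.png

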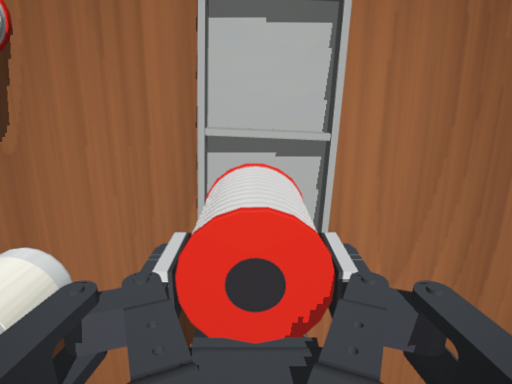

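The lower divider runs across at about row 133, between the outer walls at columns 197 and 337. I'll recompute the cell centres from this view.

```bash
python3 - <<'E'
from h import *
c=get_calibration("wrist")
p=ray(c,[(197,131),(337,135),(201,5),(350,5),(267,133)],.018);print(np.round(p,4)); print(state()["tool_pos"])
m=(p[0]+p[1])/2;v=np.array([.047,1,0]);
for k,n in zip((-.5,.5,1.5,2.5),"DCBA"): print(n,np.round(m+v*.08*k,4))
E
```

```text
[[ 0.5717 -0.052   0.018 ]
 [ 0.6531 -0.0541  0.018 ]
 [ 0.5765  0.015   0.018 ]
 [ 0.656   0.0151  0.018 ]
 [ 0.6124 -0.0531  0.018 ]]
[ 0.60608023 -0.10000005  0.09520169]
D [ 0.6105 -0.0931  0.018 ]
C [ 0.6143 -0.0131  0.018 ]
B [0.618  0.0669 0.018 ]
A [0.6218 0.1469 0.018 ]
```

Request:
move_arm([
  [[0,0.006,0.006,0,0],[0,0,0,0.02,0],[0,0,0,0.015,0],[0,0,0,0,0]],
])

```text
time: 5.17
tool_pos: [0.6153, -0.0977, 0.0833]
tool_rot: [-0.0, 0.707, 0.707, -0.0]
contact_force: [-0.8, -0.1, -5.1]
gripper_width: 0.664
grasp_force: 66.8
```

Request:
move_arm([
  [[0,0,0,0.008,0],[0,0,0,0.006,0],[0,0,0,0,0]],
])

```text
time: 5.42
tool_pos: [0.6153, -0.0978, 0.0749]
tool_rot: [-0.0, 0.707, 0.707, -0.0]
contact_force: [0.4, 0.6, -4.8]
gripper_width: 0.662
grasp_force: 66.8
```

```bash
python3 -c "
from h import *
for i in range(4): s=state();print(s['tool_pos'].round(4),s['contact_force'].round(1),s['time']);grab_frame('wrist')"
```

```text
[ 0.6153 -0.0978  0.0749] [ 0.4  0.6 -4.8] 5.4167
[ 0.6153 -0.0978  0.0751] [ 0.3  1.1 -4.2] 5.4667
[ 0.6155 -0.0978  0.0753] [ 0.9 -0.  -4.1] 5.5167
[ 0.6157 -0.0979  0.0755] [ 0.  -0.1 -3.1] 5.5667
```

Request:
move_arm([
  [[0,0,0,0.005,0],[0,0,0,0,0]],
])

```text
time: 5.78
tool_pos: [0.6153, -0.0977, 0.0718]
tool_rot: [-0.0, 0.707, 0.707, -0.0]
contact_force: [-0.5, 0.1, -5.3]
gripper_width: 0.667
grasp_force: 66.8
```

Request:
move_arm([
  [[0,0,0,0.004,0],[0,0,0,0,0]],
])

```text
time: 5.95
tool_pos: [0.6156, -0.0978, 0.0698]
tool_rot: [0.0, 0.707, 0.707, 0.0]
contact_force: [1.1, -1.2, -2.9]
gripper_width: 0.664
grasp_force: 66.9
```

Nearly touching now. I'll go down a little more and then release.

Request:
move_arm([
  [[0,0,0,0.003,0],[0,0,0,0,0]],
])

```text
time: 6.12
tool_pos: [0.6157, -0.0978, 0.0698]
tool_rot: [-0.0, 0.707, 0.707, -0.0]
contact_force: [-5.0, 1.0, 5.5]
gripper_width: 0.665
grasp_force: 67.8
```

Request:
move_arm([
  [[0,0,0,0.002,0],[0,0,0,0,0]],
])

```text
time: 6.28
tool_pos: [0.6158, -0.0978, 0.0697]
tool_rot: [-0.0, 0.707, 0.707, -0.0]
contact_force: [-8.4, 2.1, 11.7]
gripper_width: 0.666
grasp_force: 68.5
```

Request:
move_arm([
  [[100,0,0,0,0],[100,0,0,0,0],[100,0,0,0,0],[100,0,0,0,0],[100,0,0,0,0]],
])

```text
time: 6.7
tool_pos: [0.6154, -0.0978, 0.0666]
tool_rot: [-0.0, 0.707, 0.707, 0.0]
contact_force: [0.2, 0.7, -0.3]
gripper_width: 1.001
grasp_force: 0.0
```

Request:
move_arm([
  [[100,0,0,-0.03,0],[100,0,0,-0.06,0],[100,0,0,-0.06,0],[100,0,0,-0.06,0],[100,0,0,-0.06,0]],
])

```text
time: 7.12
tool_pos: [0.6151, -0.0977, 0.2301]
tool_rot: [-0.0, 0.707, 0.707, -0.0]
contact_force: [0.7, -0.2, 0.2]
gripper_width: 0.998
grasp_force: 0.0
```

Request:
move_arm([
  [[100,0.06,-0.027,0,0],[100,0.06,-0.027,0,0],[100,0.06,-0.027,0,0],[100,0.06,-0.027,0,0],[100,0.06,-0.027,0,0]],
])

```text
time: 7.53
tool_pos: [0.5333, 0.0835, 0.2287]
tool_rot: [0.0, 0.707, 0.707, 0.0]
contact_force: [0.5, 0.3, -0.1]
gripper_width: 1.0
grasp_force: 0.0
```

Request:
move_arm([
  [[100,0.06,-0.027,0,0],[100,0.06,-0.027,0,0],[100,0.06,-0.027,0,0],[100,0.06,-0.027,0,0],[100,0.06,-0.027,0,0]],
])

```text
time: 7.95
tool_pos: [0.452, 0.2636, 0.2288]
tool_rot: [0.0, 0.707, 0.707, 0.0]
contact_force: [0.6, 0.3, -0.4]
gripper_width: 1.001
grasp_force: 0.0
```

Request:
move_arm([
  [[100,0.05,0,0,0],[100,0,0,0,0],[100,0,0,0,0]],
])

```text
time: 8.2
tool_pos: [0.4526, 0.2932, 0.2285]
tool_rot: [0.0, 0.706, 0.708, -0.0]
contact_force: [0.2, -0.4, 0.2]
gripper_width: 1.0
grasp_force: 0.0
```

```bash
python3 look.py w4 .068; python3 - <<'E'
import cv2
from h import *
f=grab_frame("scene"); cv2.imwrite("pics/s4.png",cv2.resize(f[130:260,100:400],None,fx=2.6,fy=2.6)[:,:,::-1])
E
```

```text
t 8.2 tcp [0.4526 0.2932 0.2285] [ 0.     0.706  0.708 -0.   ] cam [0.453 0.361 0.346]
[ 198    0   97   24 2134] ell [246.3   9.4] [ 33.5 110.2] pos [0.4459 0.4242 0.068 ] dia 0.0839 d(tool x=dy,y=dx) units 0.2183 -0.0111
[ 227  121   60   61 2397] ell [256.4 149.9] [59.  63.2] pos [0.4542 0.3164 0.068 ] dia 0.0531 d(tool x=dy,y=dx) units 0.0386 0.0027
[240 300  33  28 651] ell [256.2 313.4] [28. 33.] pos [0.4549 0.1562 0.068 ] dia 0.0322 d(tool x=dy,y=dx) units -0.2284 0.0038
```

View pics/s4.png

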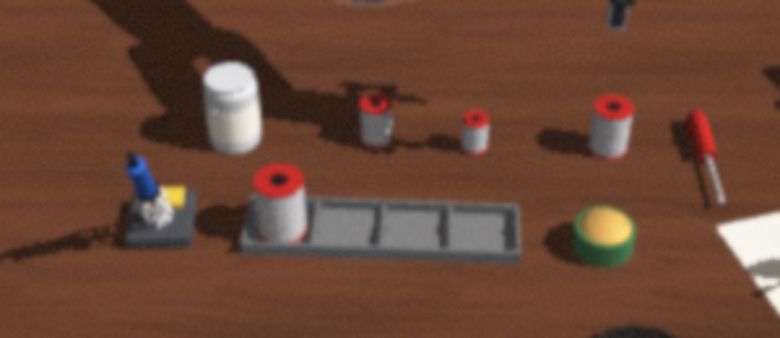

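D stands upright in the cell by the stand. C reads as about 52 mm across at (0.454, 0.315).

Request:
move_arm([
  [[100,0.036,0.003,0.03,0],[100,0,0,0.06,0],[100,0,0,0.06,0],[100,0,0,0.06,0],[100,0,0,0.06,0]],
])

```text
time: 8.72
tool_pos: [0.4555, 0.3123, 0.0655]
tool_rot: [0.0, 0.708, 0.707, 0.0]
contact_force: [0.0, -0.4, -0.0]
gripper_width: 1.0
grasp_force: 0.0
```

Request:
move_arm([
  [[100,0,0,0.018,0],[100,0,0,0,0],[0,0,0,0,0],[0,0,0,0,0],[0,0,0,0,0]],
])

```text
time: 9.13
tool_pos: [0.4566, 0.3145, 0.0591]
tool_rot: [0.0, 0.707, 0.707, 0.002]
contact_force: [-5.9, 0.3, 4.9]
gripper_width: 0.605
grasp_force: 3.0
```

Request:
move_arm([
  [[0,0,0,0,0],[0,0,0,0,0],[0,0,0,0,0],[0,0,0,0,0]],
])

```text
time: 9.47
tool_pos: [0.4568, 0.3147, 0.0594]
tool_rot: [0.001, 0.707, 0.707, 0.002]
contact_force: [-1.3, -0.3, 6.2]
gripper_width: 0.568
grasp_force: 62.9
```

Request:
move_arm([
  [[0,0,0,-0.03,0],[0,0,0,-0.06,0],[0,0,0,-0.06,0],[0,0,0,-0.06,0],[0,0,0,-0.04,0]],
])

```text
time: 9.88
tool_pos: [0.4561, 0.3144, 0.2112]
tool_rot: [0.001, 0.707, 0.707, 0.003]
contact_force: [0.9, 0.8, -2.3]
gripper_width: 0.57
grasp_force: 62.8
```

Request:
move_arm([
  [[0,-0.06,0.029,0,0],[0,-0.06,0.029,0,0],[0,-0.06,0.029,0,0],[0,-0.06,0.029,0,0],[0,-0.06,0.029,0,0]],
])

```text
time: 10.3
tool_pos: [0.5426, 0.1322, 0.2071]
tool_rot: [0.001, 0.707, 0.708, 0.001]
contact_force: [1.0, 1.1, -2.8]
gripper_width: 0.57
grasp_force: 62.9
```

Request:
move_arm([
  [[0,-0.06,0.029,0,0],[0,-0.06,0.029,0,0],[0,-0.06,0.029,0,0],[0,-0.06,0.029,0,0],[0,-0.008,0.006,0,0]],
])

```text
time: 10.72
tool_pos: [0.6174, -0.0207, 0.2071]
tool_rot: [0.002, 0.709, 0.706, -0.0]
contact_force: [-0.5, 0.7, -2.4]
gripper_width: 0.571
grasp_force: 63.2
```

Request:
move_arm([
  [[0,0,0,0,0],[0,0,0,0,0],[0,0,0,0,0]],
])

```text
time: 10.97
tool_pos: [0.6148, -0.0137, 0.206]
tool_rot: [-0.0, 0.706, 0.708, 0.0]
contact_force: [-0.5, 0.0, -2.1]
gripper_width: 0.567
grasp_force: 63.2
```

```bash
python3 look.py w5 .058
```

```text
t 10.97 tcp [ 0.6148 -0.0137  0.206 ] [-0.     0.706  0.708  0.   ] cam [0.615 0.054 0.324]
[  14  122   51   51 1746] ell [ 38.7 147.1] [46.9 54.4] pos [0.439 0.014 0.058] dia 0.046 d(tool x=dy,y=dx) units 0.0462 -0.293
[211 178  85  35 224] ell [254.2 219.8] [84.6 88.7] pos [ 0.6147 -0.0482  0.058 ] dia 0.0754 d(tool x=dy,y=dx) units -0.0575 -0.0002
[  189   221   132   119 10667] ell [254.5 280. ] [119.3 133. ] pos [ 0.615 -0.106  0.058] dia 0.1198 d(tool x=dy,y=dx) units -0.1538 0.0004
```

View pics/w5.png

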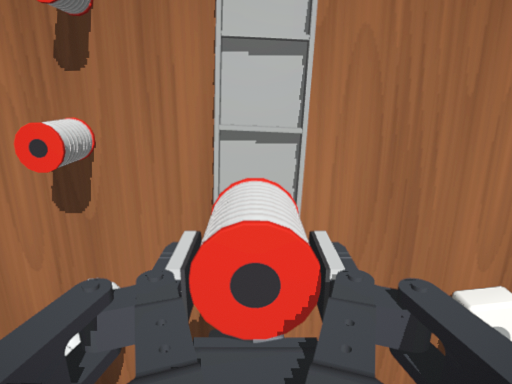

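The C/B divider is at row 128, columns 214–308. The B/A divider is at row 38, columns 217–315.

```bash
python3 - <<'E'
from h import *
c=get_calibration("wrist")
p=ray(c,[(214,128),(308,130),(217,37),(315,39)],.018);print(np.round(p,4)); print(state()["tool_pos"])
m=(p[0]+p[1])/2;v=np.array([.047,1,0]);
for k,n in zip((-1.5,-.5,.5,1.5),"DCBA"): print(n,np.round(m+v*.08*k,4))
m=(p[2]+p[3])/2;print(m)
E
```

```text
[[0.578  0.0253 0.018 ]
 [0.6633 0.0238 0.018 ]
 [0.5826 0.1022 0.018 ]
 [0.6661 0.101  0.018 ]]
[ 0.61474813 -0.01350531  0.20600387]
D [ 0.615  -0.0955  0.018 ]
C [ 0.6187 -0.0155  0.018 ]
B [0.6225 0.0645 0.018 ]
A [0.6263 0.1445 0.018 ]
[0.62431056 0.10160112 0.018     ]
```

Request:
move_arm([
  [[0,-0.003,0.006,0.04,0],[0,0,0,0.06,0],[0,0,0,0.06,0],[0,0,0,0.04,0],[0,0,0,0,0]],
])

```text
time: 11.43
tool_pos: [0.6135, -0.0145, 0.0788]
tool_rot: [-0.005, 0.706, 0.708, -0.004]
contact_force: [-1.3, 1.5, -4.3]
gripper_width: 0.569
grasp_force: 63.1
```

Request:
move_arm([
  [[0,0,0,0.01,0],[0,0,0,0.01,0],[0,0,0,0.005,0],[0,0,0,0,0],[0,0,0,0,0]],
])

```text
time: 11.85
tool_pos: [0.6199, -0.0168, 0.0724]
tool_rot: [0.001, 0.707, 0.707, 0.001]
contact_force: [0.6, -0.5, -3.0]
gripper_width: 0.571
grasp_force: 63.1
```

Request:
move_arm([
  [[0,0,0,0.008,0],[0,0,0,0.004,0],[0,0,0,0,0],[0,0,0,0,0]],
])

```text
time: 12.18
tool_pos: [0.6189, -0.0168, 0.0636]
tool_rot: [-0.0, 0.707, 0.707, -0.0]
contact_force: [-0.4, 0.1, -3.7]
gripper_width: 0.569
grasp_force: 63.4
```

Request:
move_arm([
  [[0,0,0,0.004,0],[0,0,0,0,0],[0,0,0,0,0]],
])

```text
time: 12.43
tool_pos: [0.6191, -0.0169, 0.0634]
tool_rot: [-0.0, 0.707, 0.707, -0.0]
contact_force: [-5.8, -0.0, 7.9]
gripper_width: 0.57
grasp_force: 64.1
```

Request:
move_arm([
  [[100,0,0,0,0],[100,0,0,0,0],[100,0,0,0,0],[100,0,0,0,0],[100,0,0,0,0]],
])

```text
time: 12.85
tool_pos: [0.619, -0.0168, 0.0613]
tool_rot: [0.0, 0.707, 0.707, 0.0]
contact_force: [-0.4, -0.4, 0.6]
gripper_width: 1.0
grasp_force: 0.0
```

Request:
move_arm([
  [[100,0,0,-0.03,0],[100,0,0,-0.06,0],[100,0,0,-0.06,0],[100,0,0,-0.06,0],[100,0,0,-0.06,0]],
])

```text
time: 13.27
tool_pos: [0.6186, -0.0167, 0.2247]
tool_rot: [-0.0, 0.707, 0.707, -0.0]
contact_force: [0.4, -0.4, -0.4]
gripper_width: 1.0
grasp_force: 0.0
```

Request:
move_arm([
  [[100,0,-0.06,0,0],[100,0,-0.06,0,0],[100,0,-0.06,0,0],[100,0,-0.06,0,0],[100,0,-0.06,0,0]],
])

```text
time: 13.68
tool_pos: [0.4373, -0.0168, 0.2229]
tool_rot: [-0.0, 0.707, 0.707, -0.0]
contact_force: [0.2, -0.3, 1.7]
gripper_width: 0.998
grasp_force: 0.0
```

Request:
move_arm([
  [[100,0,0,0,0],[100,0,0,0,0],[100,0,0,0,0]],
])

```text
time: 13.93
tool_pos: [0.4394, -0.017, 0.2238]
tool_rot: [0.001, 0.707, 0.707, 0.001]
contact_force: [0.6, -0.3, 0.6]
gripper_width: 1.003
grasp_force: 0.0
```

```bash
python3 look.py w6 .058
```

```text
t 13.93 tcp [ 0.4394 -0.017   0.2238] [0.001 0.707 0.707 0.001] cam [0.439 0.051 0.341]
[ 229  114   49   51 1691] ell [252.9 138.9] [48.7 52.6] pos [0.4383 0.0147 0.058 ] dia 0.0446 d(tool x=dy,y=dx) units 0.0528 -0.0017
[ 437  150   58   57 2218] ell [465.7 178.3] [52.8 61.5] pos [ 0.6281 -0.0194  0.058 ] dia 0.057 d(tool x=dy,y=dx) units -0.0041 0.3146
[ 421  238   65   59 2515] ell [453.1 266.3] [55.9 67.5] pos [ 0.6313 -0.1069  0.058 ] dia 0.0676 d(tool x=dy,y=dx) units -0.1498 0.32
```

View pics/w6.png

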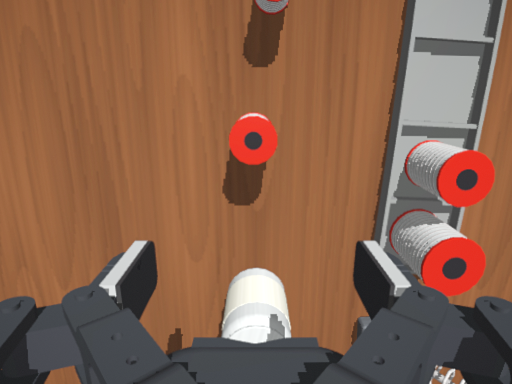

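C and D stand in neighbouring cells, with tops at (466,178) and (453,266). B's top is at (253,140).

Request:
move_arm([
  [[100,0.05,-0.002,0.03,0],[100,0,0,0.06,0],[100,0,0,0.06,0],[100,0,0,0.06,0],[100,0,0,0.06,0]],
])

```text
time: 14.4
tool_pos: [0.4392, 0.0132, 0.0602]
tool_rot: [0.001, 0.707, 0.708, 0.0]
contact_force: [0.7, -0.8, -0.7]
gripper_width: 1.0
grasp_force: 0.0
```

Request:
move_arm([
  [[100,0,0,0.02,0],[100,0,0,0,0],[0,0,0,0,0],[0,0,0,0,0],[0,0,0,0,0]],
])

```text
time: 14.82
tool_pos: [0.4399, 0.0128, 0.0514]
tool_rot: [0.002, 0.707, 0.707, 0.001]
contact_force: [0.4, 0.5, 0.2]
gripper_width: 0.604
grasp_force: 0.0
```

Request:
move_arm([
  [[0,0,0,0,0],[0,0,0,0,0],[0,0,0,0,0],[0,0,0,0,0],[0,0,0,0,0]],
])

```text
time: 15.23
tool_pos: [0.4397, 0.0128, 0.0516]
tool_rot: [0.002, 0.707, 0.707, 0.001]
contact_force: [-0.0, 0.5, 5.4]
gripper_width: 0.475
grasp_force: 60.9
```

Request:
move_arm([
  [[0,0,0,-0.03,0],[0,0,0,-0.06,0],[0,0,0,-0.06,0],[0,0,0,-0.06,0],[0,0,0,-0.03,0]],
])

```text
time: 15.65
tool_pos: [0.4394, 0.0129, 0.1986]
tool_rot: [0.003, 0.707, 0.707, 0.002]
contact_force: [0.4, 0.3, -0.3]
gripper_width: 0.472
grasp_force: 61.0
```

Request:
move_arm([
  [[0,0.017,0.061,0,0],[0,0.017,0.061,0,0],[0,0.017,0.061,0,0],[0,0.017,0.061,0,0],[0,0.017,0.061,0,0]],
])

```text
time: 16.07
tool_pos: [0.6221, 0.0648, 0.1932]
tool_rot: [0.0, 0.707, 0.707, 0.0]
contact_force: [-0.3, -1.1, -2.0]
gripper_width: 0.482
grasp_force: 61.3
```

Request:
move_arm([
  [[0,0,0,0,0],[0,0,0,0,0],[0,0,0,0,0]],
])

```text
time: 16.32
tool_pos: [0.6201, 0.0642, 0.1927]
tool_rot: [-0.001, 0.707, 0.707, -0.001]
contact_force: [-0.6, -0.1, -1.6]
gripper_width: 0.473
grasp_force: 61.6
```

```bash
python3 look.py w7 .048
```

```text
t 16.32 tcp [0.6201 0.0642 0.1927] [-0.001  0.707  0.707 -0.001] cam [0.62  0.132 0.31 ]
[  19   62   45   46 1349] ell [40.8 84.4] [41.6 47.3] pos [0.4558 0.141  0.048 ] dia 0.0377 d(tool x=dy,y=dx) units 0.1279 -0.2738
[220 188  69  23 186] ell [254.2 219. ] [62.9 72.3] pos [0.6197 0.0316 0.048 ] dia 0.0607 d(tool x=dy,y=dx) units -0.0543 -0.0006
[ 200  228  109   98 7267] ell [254.6 276.4] [ 98.9 109.8] pos [ 0.6201 -0.0226  0.048 ] dia 0.0973 d(tool x=dy,y=dx) units -0.1447 0.0001
```

View pics/w7.png

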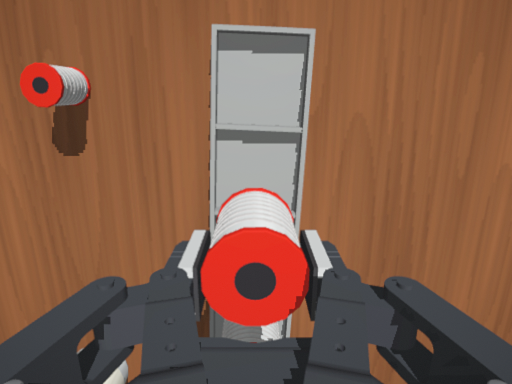

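The B/A divider is at row 127, columns 211–308. The tray's far outer end is at rows 26–30, columns 213–314.

```bash
python3 - <<'E'
from h import *
c=get_calibration("wrist")
p=ray(c,[(211,126),(308,129),(213,26),(314,31)],.018);print(np.round(p,4)); print(state()["tool_pos"])
m=(p[0]+p[1])/2;v=np.array([.047,1,0]);
for k,n in zip((-.5,.5),"BA"): print(n,np.round(m+v*.08*k,4))
E
```

```text
[[0.582  0.1058 0.018 ]
 [0.6663 0.1033 0.018 ]
 [0.5861 0.1862 0.018 ]
 [0.668  0.1825 0.018 ]]
[0.61983752 0.06406401 0.19325385]
B [0.6223 0.0646 0.018 ]
A [0.626  0.1446 0.018 ]
```

Request:
move_arm([
  [[0,0,0.004,0.04,0],[0,0,0,0.06,0],[0,0,0,0.06,0],[0,0,0,0.04,0],[0,0,0,0,0]],
])

```text
time: 16.78
tool_pos: [0.6172, 0.0639, 0.0672]
tool_rot: [-0.004, 0.707, 0.707, -0.004]
contact_force: [-2.2, -0.5, -2.8]
gripper_width: 0.473
grasp_force: 61.5
```

Request:
move_arm([
  [[0,0,0,0.01,0],[0,0,0,0.008,0],[0,0,0,0.004,0],[0,0,0,0,0],[0,0,0,0,0]],
])

```text
time: 17.2
tool_pos: [0.624, 0.0642, 0.0618]
tool_rot: [0.001, 0.707, 0.707, 0.001]
contact_force: [0.4, 0.2, -2.0]
gripper_width: 0.477
grasp_force: 61.5
```

Request:
move_arm([
  [[0,0,0,0.004,0],[0,0,0,0,0],[0,0,0,0,0]],
])

```text
time: 17.45
tool_pos: [0.6232, 0.0642, 0.0579]
tool_rot: [0.0, 0.707, 0.707, 0.0]
contact_force: [-0.5, 0.3, -2.0]
gripper_width: 0.478
grasp_force: 61.5
```

Request:
move_arm([
  [[0,0,0,0.004,0],[0,0,0,0,0],[0,0,0,0,0]],
])

```text
time: 17.7
tool_pos: [0.6236, 0.0642, 0.0557]
tool_rot: [0.0, 0.707, 0.707, 0.0]
contact_force: [0.8, 1.1, 0.2]
gripper_width: 0.475
grasp_force: 61.6
```

Request:
move_arm([
  [[0,0,0,0.003,0],[0,0,0,0,0],[0,0,0,0,0]],
])

```text
time: 17.95
tool_pos: [0.6237, 0.0643, 0.0556]
tool_rot: [0.0, 0.707, 0.707, 0.0]
contact_force: [-3.9, -0.6, 9.1]
gripper_width: 0.474
grasp_force: 62.6
```

Request:
move_arm([
  [[100,0,0,0,0],[100,0,0,0,0],[100,0,0,0,0],[100,0,0,0,0],[100,0,0,0,0]],
])

```text
time: 18.37
tool_pos: [0.6228, 0.0642, 0.0531]
tool_rot: [-0.0, 0.707, 0.707, -0.0]
contact_force: [0.2, 0.5, 0.0]
gripper_width: 0.998
grasp_force: 0.0
```

Request:
move_arm([
  [[100,0,0,-0.03,0],[100,0,0,-0.06,0],[100,0,0,-0.06,0],[100,0,0,-0.06,0],[100,0,0,-0.05,0]],
])

```text
time: 18.78
tool_pos: [0.6235, 0.0642, 0.2123]
tool_rot: [0.001, 0.707, 0.707, 0.001]
contact_force: [0.7, 0.3, 0.1]
gripper_width: 0.998
grasp_force: 0.0
```

Request:
move_arm([
  [[100,0.015,-0.056,0,0],[100,0.015,-0.056,0,0],[100,0.015,-0.056,0,0],[100,0.015,-0.056,0,0],[100,0.015,-0.056,0,0]],
])

```text
time: 19.2
tool_pos: [0.4534, 0.1093, 0.2091]
tool_rot: [-0.0, 0.707, 0.707, -0.0]
contact_force: [0.3, 0.2, 0.4]
gripper_width: 0.999
grasp_force: 0.0
```

Request:
move_arm([
  [[100,0,0,0,0],[100,0,0,0,0],[100,0,0,0,0]],
])

```text
time: 19.45
tool_pos: [0.4555, 0.1091, 0.21]
tool_rot: [0.001, 0.707, 0.707, 0.001]
contact_force: [0.6, -0.1, -0.1]
gripper_width: 0.997
grasp_force: 0.0
```

```bash
python3 look.py w8 .048
```

```text
t 19.45 tcp [0.4555 0.1091 0.21  ] [0.001 0.707 0.707 0.001] cam [0.455 0.177 0.328]
[ 234  120   41   40 1147] ell [254.  138.7] [40.5 42.6] pos [0.4554 0.1415 0.048 ] dia 0.0356 d(tool x=dy,y=dx) units 0.0541 -0.0002
[ 423  206   48   45 1423] ell [446.9 228.6] [42.4 49.3] pos [0.6322 0.0602 0.048 ] dia 0.0467 d(tool x=dy,y=dx) units -0.0814 0.2944
[429 369  22  15 217] ell [440.2 387.4] [21.7 37.2] pos [ 0.6579 -0.1262  0.048 ] dia 0.0421 d(tool x=dy,y=dx) units -0.3921 0.3373
```

View pics/w8.png

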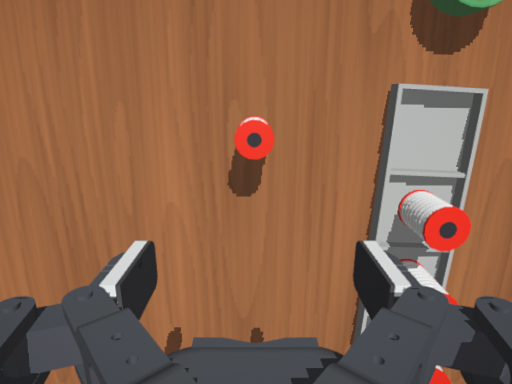

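B stands in its cell, with its top at (447,229). A is at (254,139), and the last cell is empty.

Request:
move_arm([
  [[100,0.051,0,0.03,0],[100,0,0,0.06,0],[100,0,0,0.06,0],[100,0,0,0.06,0],[100,0,0,0.05,0]],
])

```text
time: 19.92
tool_pos: [0.4555, 0.1394, 0.0512]
tool_rot: [-0.0, 0.707, 0.707, -0.0]
contact_force: [0.5, -0.1, 0.2]
gripper_width: 0.998
grasp_force: 0.0
```

Request:
move_arm([
  [[100,0,0,0.014,0],[100,0,0,0,0],[0,0,0,0,0],[0,0,0,0,0],[0,0,0,0,0]],
])

```text
time: 20.33
tool_pos: [0.4574, 0.1399, 0.0478]
tool_rot: [0.001, 0.707, 0.707, 0.002]
contact_force: [0.3, 0.6, 0.3]
gripper_width: 0.605
grasp_force: 0.0
```

Request:
move_arm([
  [[0,0,0,0,0],[0,0,0,0,0],[0,0,0,0,0],[0,0,0,0,0],[0,0,0,0,0]],
])

```text
time: 20.75
tool_pos: [0.4566, 0.1399, 0.0473]
tool_rot: [0.001, 0.707, 0.707, 0.001]
contact_force: [-0.0, 0.0, 6.5]
gripper_width: 0.376
grasp_force: 59.7
```

Request:
move_arm([
  [[0,0,0,-0.03,0],[0,0,0,-0.06,0],[0,0,0,-0.06,0],[0,0,0,-0.05,0],[0,0,0,0,0]],
])

```text
time: 21.17
tool_pos: [0.4592, 0.1404, 0.1734]
tool_rot: [0.004, 0.707, 0.707, 0.006]
contact_force: [1.4, -0.2, 0.5]
gripper_width: 0.376
grasp_force: 59.8
```

Request:
move_arm([
  [[0,0.002,0.057,0,0],[0,0.002,0.057,0,0],[0,0.002,0.057,0,0],[0,0.002,0.057,0,0],[0,0,0.057,0,0]],
])

```text
time: 21.58
tool_pos: [0.6271, 0.1448, 0.1642]
tool_rot: [-0.0, 0.707, 0.707, -0.0]
contact_force: [0.7, -0.3, -0.5]
gripper_width: 0.378
grasp_force: 59.9
```

Request:
move_arm([
  [[0,0,0,0,0],[0,0,0,0,0],[0,0,0,0,0],[0,0,0,0,0]],
])

```text
time: 21.92
tool_pos: [0.6248, 0.1447, 0.1647]
tool_rot: [-0.0, 0.707, 0.708, -0.0]
contact_force: [0.5, 0.2, -0.9]
gripper_width: 0.38
grasp_force: 60.1
```

```bash
python3 look.py w9 .048
```

```text
t 21.92 tcp [0.6248 0.1447 0.1647] [-0.     0.707  0.708 -0.   ] cam [0.625 0.213 0.282]
[225 197  60  23 173] ell [254.6 224.3] [54.6 60.8] pos [0.625  0.1186 0.048 ] dia 0.0458 d(tool x=dy,y=dx) units -0.0435 0.0003
[ 213  231   83  102 4955] ell [253.9 282.6] [ 86.4 109.9] pos [0.6244 0.0689 0.048 ] dia 0.0876 d(tool x=dy,y=dx) units -0.1264 -0.0006
```

View pics/w9.png

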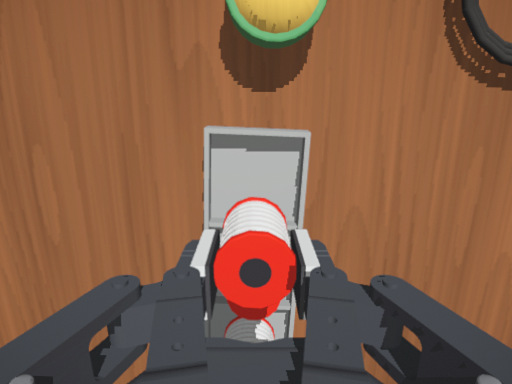

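A is lined up over the last cell; the tray's end wall is at row 128 and the jar is well clear.

Request:
move_arm([
  [[0,0,0.002,0.04,0],[0,0,0,0.06,0],[0,0,0,0.04,0],[0,0,0,0.02,0],[0,0,0,0,0]],
])

```text
time: 22.38
tool_pos: [0.6239, 0.1445, 0.0655]
tool_rot: [-0.002, 0.707, 0.707, -0.003]
contact_force: [-1.3, -0.3, -2.0]
gripper_width: 0.375
grasp_force: 60.1
```

Request:
move_arm([
  [[0,0,0,0.01,0],[0,0,0,0.007,0],[0,0,0,0,0],[0,0,0,0,0],[0,0,0,0,0]],
])

```text
time: 22.8
tool_pos: [0.6281, 0.1447, 0.0603]
tool_rot: [0.001, 0.707, 0.707, 0.001]
contact_force: [-0.5, -0.4, -1.2]
gripper_width: 0.377
grasp_force: 60.1
```

Request:
move_arm([
  [[0,0,0,0.005,0],[0,0,0,0,0],[0,0,0,0,0]],
])

```text
time: 23.05
tool_pos: [0.6271, 0.1446, 0.0558]
tool_rot: [-0.0, 0.707, 0.707, -0.0]
contact_force: [0.4, -0.2, -0.8]
gripper_width: 0.38
grasp_force: 60.1
```

Request:
move_arm([
  [[0,0,0,0.005,0],[0,0,0,0,0],[0,0,0,0,0]],
])

```text
time: 23.3
tool_pos: [0.627, 0.1446, 0.0525]
tool_rot: [-0.0, 0.707, 0.707, -0.0]
contact_force: [-0.7, 1.1, -0.3]
gripper_width: 0.376
grasp_force: 60.1
```

Request:
move_arm([
  [[0,0,0,0.004,0],[0,0,0,0,0],[0,0,0,0,0]],
])

```text
time: 23.55
tool_pos: [0.6276, 0.1447, 0.0514]
tool_rot: [0.0, 0.707, 0.707, 0.0]
contact_force: [-3.2, -0.5, 4.8]
gripper_width: 0.382
grasp_force: 60.4
```

Contact made. I'll release, lift and back off.

Request:
move_arm([
  [[100,0,0,0,0],[100,0,0,0,0],[100,0,0,0,0],[100,0,0,0,0],[100,0,0,0,0]],
])

```text
time: 23.97
tool_pos: [0.6271, 0.1446, 0.0503]
tool_rot: [-0.0, 0.707, 0.707, -0.0]
contact_force: [1.0, -0.5, -0.5]
gripper_width: 0.998
grasp_force: 0.0
```

Request:
move_arm([
  [[100,0,0,0,0],[100,0,0,0,0],[100,0,0,-0.03,0],[100,0,0,-0.06,0],[100,0,0,-0.06,0]],
])

```text
time: 24.38
tool_pos: [0.6256, 0.1444, 0.1392]
tool_rot: [-0.002, 0.707, 0.707, -0.002]
contact_force: [0.8, 1.2, 1.2]
gripper_width: 0.996
grasp_force: 0.0
```

Request:
move_arm([
  [[100,0,0,-0.06,0],[100,0,0,-0.06,0],[100,0,-0.06,0,0],[100,0,-0.06,0,0],[100,0,-0.06,0,0]],
])

```text
time: 24.8
tool_pos: [0.5187, 0.1445, 0.2137]
tool_rot: [0.001, 0.707, 0.707, 0.001]
contact_force: [-0.9, -0.0, 1.0]
gripper_width: 1.001
grasp_force: 0.0
```

Request:
move_arm([
  [[100,0,-0.06,0,0],[100,0,-0.06,0,0],[100,0,0,0,0],[100,0,0,0,0]],
])

```text
time: 25.13
tool_pos: [0.4457, 0.1446, 0.2122]
tool_rot: [0.0, 0.707, 0.708, 0.0]
contact_force: [0.2, 0.4, 0.2]
gripper_width: 0.997
grasp_force: 0.0
```

```bash
python3 - <<'E'
from h import *
f=grab_frame("scene"); cv2.imwrite("pics/s9.png",cv2.resize(f[130:260,100:400],None,fx=2.6,fy=2.6)[:,:,::-1]); print(state()["time"])
E
```

```text
25.1833
```

View pics/s9.png

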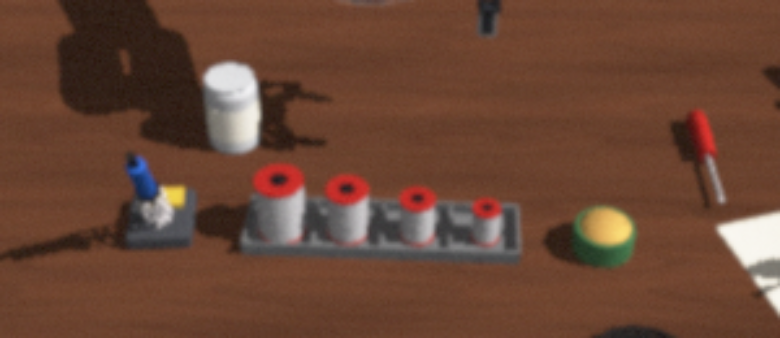

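All four reels stand upright in order, with the largest at the stand. The tin, jar and screwdriver haven't moved.

```bash
python3 -c "
from plant import job;print(job.job_done())"
```

```text
the job is handed in; nothing more can be done
None
```

The job is handed in: all four reels stand upright in the tray, one per cell, largest beside the iron stand down to the smallest; the tin, jar and screwdriver were not moved, and the arm's clock read about 25 s of the 102 s allowed.

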